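Draw up two slack spokes in the truing stand

TASK

Two spokes of the bare wheel in the truing stand are slack; their nipples are the two that stand up taller on the rim. Take the one next to the valve stem first: turn it clockwise (seen from outside the rim, looking at the hub) until you feel the thread bite, then two quarter turns more and no further; then turn the wheel to bring the second slack nipple to the top, turn that one clockwise until it bites and then just one quarter turn more. Never overtighten either of them, do not disturb the things lying on the bench and stand, and let go of everything at the end.

Things in the scene. Friction and masses are not known exactly. Their poses are not given: they have to be found in the camera images.
- stand: Truing stand, fixed to the bench: dark base plate 240 x 280 x 12 mm with two blue uprights 162 mm high that carry the wheel's axle between them. Origin: centre of the base plate's underside; x is the direction of the axle (level), z up. The axle's centre is 150 mm straight above the origin, and nothing of the stand is higher than 165 mm.
- wheel (a joint): Angle of the wheel on its axle, rad, about the stand's +x (right-hand rule: growing values carry the top of the rim towards the stand's -y). At 0 the first slack nipple is at the very top, at +0.785 the second. Stiff: about 0.9 N m of friction, stays where it is left. Range -0.6 to 1.5.
- axle (a point): Hub centre of the wheel; turns with it: x along the axle, z to the first slack nipple. 8 rod spokes 45 degrees apart; two tall slack nipples, six low tight ones (10 mm proud). The valve stem (brass, black cap, points from the rim to the hub) is 22.5 degrees from the first slack nipple towards -y; the second slack nipple is 45 degrees from the first towards +y.
- rim_grip (a point): Point on the rim midway between the two slack nipples, on the outer face of its band, 125 mm from the axle; turns with the wheel: z outwards, x along the axle. The bare aluminium rim is 40 mm wide (along the axle) and 8 mm thick, with side walls 14 mm deep. Here it can be pinched across its width and led round in an arc about the axle.
- nipple1 (a point): First slack nipple, next to the valve stem: steel head 16 mm square, 20 mm tall, on a round collar 20 mm wide, 4 mm tall. Point: centre of the square head, 14 mm above the rim's outer face, 10 mm below the head's top, 139 mm from the axle. z points outwards along its turning axis; x and y are square to the flats and turn with the head, which starts at any angle.
- nipple2 (a point): Second slack nipple, 45 degrees from the first, on the side away from the valve stem; same head, point and axes. Both tighten clockwise seen from outside (about -z). Each spins easily (0.03 N m) through a hidden slack of 0.2 to 2.4 rad, then bites: the torque rises by 3.5 N m per rad to 0.35 N m (the spoke winds up 0.1 rad and springs back when let go) and stays there as it turns on.
- tape: Bystander: paper tape roll, 48 mm wide, 18 mm tall, lying on the stand's base plate. Origin: centre of its underside.
- spare_nut: Bystander: steel hexagon nut 26 mm wide, 12 mm tall, lying on the stand's base plate. Origin: centre of its underside.
- oil: Bystander: white oil bottle, 52 mm wide, 130 mm tall. Origin: centre of its underside.
- grease: Bystander: amber grease jar, 68 mm wide, 60 mm tall. Origin: centre of its underside.
- driver: Bystander: screwdriver lying along its x axis.
- spanner: Bystander: steel spanner lying along its x axis.
- tin: Bystander: open steel tin, 72 mm wide, 80 mm tall. Origin: centre of its underside.

How it is judged (in metres and radians):
On the way, in this order (a step that is already met when the one before it is completed fails the run):
1. the first slack nipple (next to the valve stem) is two quarter turns past its bite, and the second has not been tightened yet (value of joint thread1 between 2.79 and 3.49 rad and value of joint thread2 below 0.2 rad), for 0.2 s.
2. the wheel is turned so that the second slack nipple is at the top, within 0.2 rad (value of joint wheel between 0.585 and 0.985 rad and value of joint thread2 below 0.4 rad), for 0.2 s.
3. the second slack nipple is one quarter turn past its bite (value of joint thread2 between 1.22 and 1.92 rad), for 0.2 s.
At the end, for the whole second after the job is handed in: The first nipple's thread (joint thread1, radians turned past the bite, felt only) is two quarter turns past the bite to within 0.35 rad, the second's (thread2) one quarter turn to within 0.35 rad, the wheel rests with the second nipple within 0.3 rad of the top, and everything is let go (all of step 3 and value of joint thread1 between 2.79 and 3.49 rad and value of joint wheel between 0.485 and 1.085 rad and velocity of joint wheel between -0.05 and 0.05 rad/s); the robot touches nothing.
It fails at once if the first spoke is overtightened: more than 0.4 rad past its two quarter turns (value of joint thread1 above 3.56 rad).
It fails at once if the second spoke is overtightened: more than 0.4 rad past its one quarter turn (value of joint thread2 above 1.99 rad).
It fails at once if one of the things lying on the bench or the stand (tape, nut, oil, grease, screwdriver, spanner, tin) is moved by more than 30 mm (distance of any of tape, spare_nut, oil, grease, driver, spanner, tin from where it was at the start of the episode above 0.03 m).
It also fails if it takes over 72 s, if anything falls off the work surface, if the arm or the gripper's body presses on something with over 40 N, if the wrist force passes 120 N, or if a joint passes its speed limit or range.

ROBOT

A 6-joint arm with a two-finger parallel gripper is mounted at the origin on the work surface. World frame = base frame: x ahead of the robot, y to its left, z up, the work surface at z = 0. Lengths are in mm, angles in rad, forces in N, time in s.
With the tool pointing down it reaches from about 350 to 875 mm from the base axis. Payload 4.2 kg.
Tool frame: the origin (TCP) lies midway between the tips of the shut fingers; the grasp point (between the pads) lies 19 mm behind it; y points along the fingers, x is the direction in which the jaws open and shut, and the axes are right-handed (so a half turn about y gives the same grasp; the last joint's range is limited). The gripper opens to 85 mm and grips with 20 to 120 N. Pads are 22 mm wide; open, the fingers measure 114 mm over their backs; the gripper's body (76 mm by 85 mm) begins 54 mm behind the grasp point. The pads swing forward as they close: fully open they stand 13 mm farther back than shut.
Start: joints at [1.585, 0.385, 0.008, 0, -1.194, -0.259], TCP at [151.445, 606.353, 231.312] pointing down, gripper open.
Joint ranges: [-3.14, 3.14], [-1.21, 2.06], [-1.07, 1.41], [-3.16, 2.05], [-2.99, -0.16], [-3.1, 3.1]. Speed limits (rad/s): [2.79, 2.79, 3.14, 3.14, 3.14, 3.14].

INTERFACE

Orientations are given as a unit quaternion [x, y, z, w].
In Python, from bench import read_state, get_image, job_done gives the robot as it stands.
- The arm moves only by the tool play_rows, never from a script. Its argument "series" is a list of rows, each a list of 7 numbers: the shift along the tool's x, y, z in m, then the turn, a rotation vector about the tool's x, y, z in rad, then the finger opening in m, from 0 to 0.0854. In form: [[x, y, z, wx, wy, wz, claw], ...]. A call has 1 to 10 rows; each row shifts and turns the pose as measured when the row begins, along the tool's axes as they then stand; what a row does not reach is not made up. A row lasts 1/10 s, in which the tool goes at most 50 mm and 8.59 degrees, less where a joint would pass 70% of its speed; a pose out of reach is approached as far as the arm can. A call with a gripper value outside its range is refused whole. The fingers move at their own pace and stop on an object; the grip force is fixed at half the most. Time passes only in rows, so rows that do not move let the fingers close. It gives the time, the measured TCP pose, the force and the opening at its end, in the units of the state.
- read_state(): the state, without advancing time (a new reading comes with each control period).
- get_image(name): name is "side" or "top"; returns a dict with "color" (400x640x3 uint8, red, green, blue), "intrinsics" (3x3 intrinsics, pixels), "origin" and "orientation" of the camera in the world. Camera axes: x right, y down, z forward; pixel columns grow to the right and rows downward; lengths in mm; the calibration is good to about 2 mm. A picture is of the moment at which its call begins. There is no depth.
- job_done(): hands the job in, once; it reports no verdict.
The state is a dict: "clock": time; "joints": joint angles; "joint_vel": joint speeds; "joint_efforts": joint torques, N m; "position": TCP position; "ee_rot": TCP orientation; "contact_force": force on the tool from outside, world axes, zero at the start; "wrist_torque": the same for the moment, N m; "gripper_width": finger opening in mm.
Only numpy, scipy, OpenCV 4.12 (cv2) and the standard library are available. Lean on these libraries where they do the work, as an engineer would, in place of code of your own. Each camera call takes 0.05 s, during which the arm holds its last target. There are 200 camera calls.

## Working session

There is one attempt and no reset: what is moved stays moved. The work goes in short steps, Python scripts to look and compute and a tool call to move; the robot and the scene stay as the last step left them, time stands still between calls to the robot, and variables do not carry over. Pictures are saved under pics/ and viewed, about 8 in all and at most 12, crops included, and the job is handed in when it is done.

Besides the shell and the picture viewer there is one more tool, called after "Emit:" by a JSON object that holds its "method" and its "body", one argument or row to a line. play_rows: Moves the arm, as the interface text tells. Its arguments: {"type":"object","properties":{"series":{"type":"array","items":{"type":"array","items":{"type":"number"}}}},"required":["series"]}

```bash
mkdir -p pics; python3 - <<'E'
from bench import *
import cv2
s=read_state();print(s)
for n in("side","top"):
    d=get_image(n);cv2.imwrite(f"pics/{n}0.png",d["color"][:,:,::-1]);print(n,d["intrinsics"],d["origin"],d["orientation"])
E
```

```text
{'clock': 0.0, 'joints': array([ 1.58461166e+00,  3.85562365e-01,  6.58889354e-03, -4.85067311e-04,
       -1.19396935e+00, -2.58597710e-01]), 'joint_vel': array([ 0.00120211, -0.00077164,  0.00162616,  0.00070605,  0.00066883,
       -0.00292142]), 'joint_efforts': array([-6.47007892e-05, -3.92288375e+01,  1.88399649e+01,  4.18636143e+00,
       -4.68625833e-03, -2.36393305e-06]), 'position': array([151.31109189, 605.79937111, 230.20567698]), 'ee_rot': array([ 0.43575247, -0.55683315,  0.55784947, -0.43458095]), 'contact_force': array([ 0.7242316 , -0.14471687,  1.16613743]), 'wrist_torque': array([ 0.01912891,  0.02565086, -0.02390646]), 'gripper_width': 85.37283134795527}
side [[435.1739769    0.         322.51381027]
 [  0.         435.1739769  199.44161155]
 [  0.           0.           1.        ]] [  30.01620399  630.36917477 1025.44819002] [-0.31776929  0.86647383 -0.36020736  0.13600163]
top [[459.71233687   0.         318.19239316]
 [  0.         459.71233687 201.88036416]
 [  0.           0.           1.        ]] [ 506.75966118  -22.88936096 1414.76378735] [-0.69941001  0.71415001 -0.01479686  0.02442239]
```

View pics/side0.png

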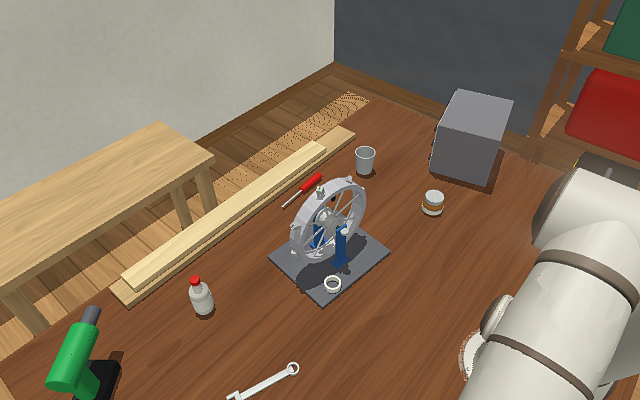

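View pics/top0.png

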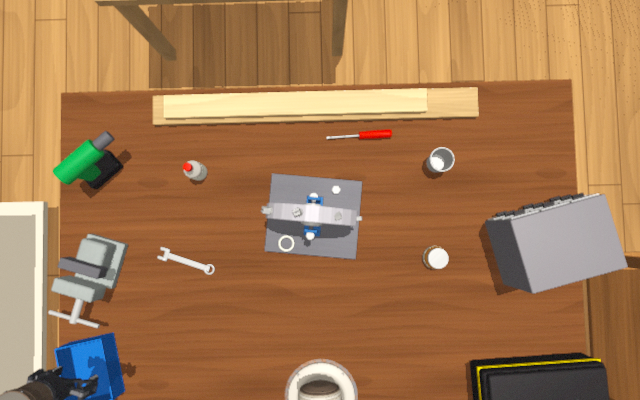

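The side view shows the wheel on its stand at about (330,225). The top view shows the stand at about (314,216), with the axle running roughly along world x. I'll enlarge both.

```bash
python3 - <<'E'
import cv2,numpy as np
a=cv2.imread("pics/side0.png")[165:310,260:400];b=cv2.imread("pics/top0.png")[170:265,255:370]
a=cv2.resize(a,None,fx=4,fy=4,interpolation=3)[:580];b=cv2.resize(b,None,fx=6,fy=6,interpolation=3)
cv2.imwrite("pics/c1.png",a);cv2.imwrite("pics/c2.png",b)
E
```

```text
(no output)
```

View pics/c1.png

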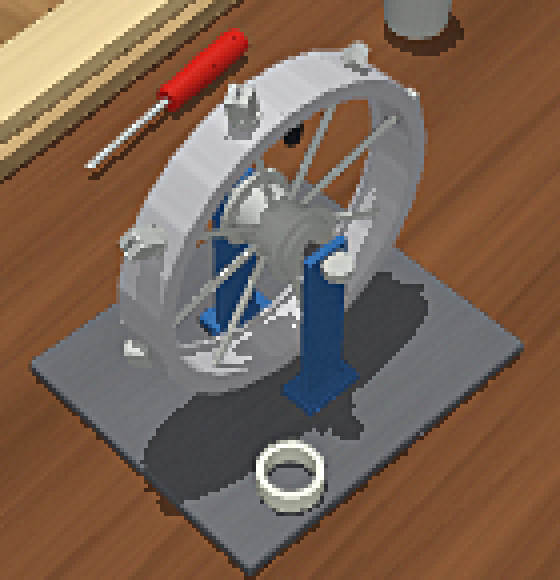

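View pics/c2.png

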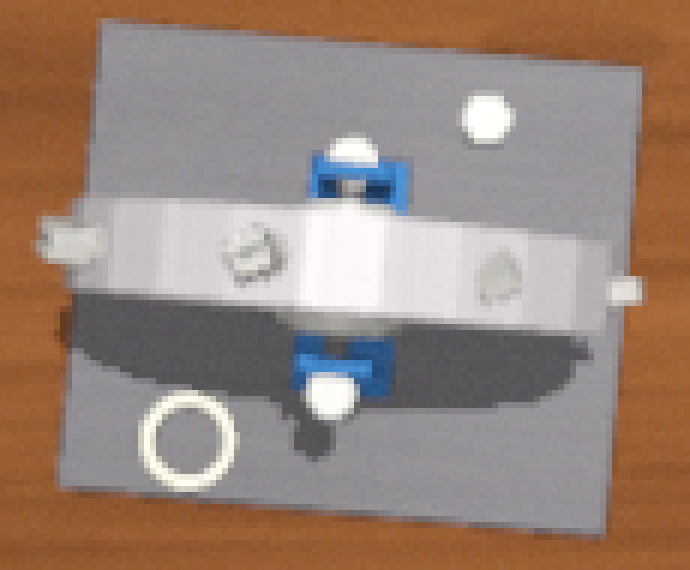

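The first slack nipple, next to the black valve cap at c1 (292,133), is at c1 (240,95) / c2 (250,248). The second is the tall one at c2 (65,240), on the world +y side. The wheel therefore starts at about -0.4 rad, with stand y roughly along world y. Next I'll triangulate.

```bash
cat > h.py <<'E'
import numpy as np,cv2
from scipy.spatial.transform import Rotation as R
K={"side":(435.174,322.514,199.442,[30.016,630.369,1025.448],[-0.31776929,0.86647383,-0.36020736,0.13600163]),
"top":(459.712,318.192,201.880,[506.760,-22.889,1414.764],[-0.69941001,0.71415001,-0.01479686,0.02442239])}
def ray(n,u,v):
    f,cx,cy,o,q=K[n];d=R.from_quat(q).apply([(u-cx)/f,(v-cy)/f,1]);return np.array(o),d/np.linalg.norm(d)
def plane(n,u,v,z):
    o,d=ray(n,u,v);return o+d*(z-o[2])/d[2]
def tri(a,b):
    (o1,d1),(o2,d2)=ray("side",*a),ray("top",*b)
    s,*_=np.linalg.lstsq(np.c_[d1,-d2],o2-o1,rcond=None);p,q=o1+s[0]*d1,o2+s[1]*d2
    return (p+q)/2,np.linalg.norm(p-q)
def proj(n,p):
    f,cx,cy,o,q=K[n];c=R.from_quat(q).inv().apply(np.array(p)-o);return f*c[0]/c[2]+cx,f*c[1]/c[2]+cy
c1=lambda x,y:(260+(x+.5)/4-.5,165+(y+.5)/4-.5)
c2=lambda x,y:(255+(x+.5)/6-.5,170+(y+.5)/6-.5)
E
python3 - <<'E'
from h import *
np.set_printoptions(precision=1,suppress=True)
P2=[plane("top",*c2(*p),12) for p in((103,18),(642,68),(605,535),(58,487))]
P1=[plane("side",*c1(*p),12) for p in((522,347),(250,572),(32,365))]
print(np.array(P2),np.mean(P2,0));print(np.array(P1),(P1[0]+P1[2])/2)
d=(P2[0]-P2[1])+(P2[3]-P2[2]);print("yaw from y edge",np.arctan2(-d[0],d[1]))
d=(P2[0]-P2[3])+(P2[1]-P2[2]);print("yaw from x edge",np.arctan2(d[1],d[0]))
print("n1 top",tri(c1(240,92),c2(249,244)))
print("n2 top",tri(c1(127,240),c2(45,237)))
print("low right",tri(c1(355,52),c2(500,272)))
print("nearcap",tri(c1(340,266),c2(330,397)))
# cross-check: predict from stand pose
o=np.mean(P2,0);
for yaw in(-.09,):
  Rz=R.from_euler('z',yaw)
  for w in(-.3,-.4,-.5):
    for nm,a,r in(("n1",0,149),("n2",.785,149),("low",-.785,135),("cap",-.3927,100)):
      t=-w+a;p=Rz.apply([0,r*np.sin(t),r*np.cos(t)+150])+[o[0],o[1],0]
      s=proj("side",p);q=proj("top",p);print(w,nm,p,"c1",(np.array(s)-[260,165]+.5)*4-.5,"c2",(np.array(q)-[255,170]+.5)*6-.5)
E
```

```text
[[ 678.   136.2   12. ]
 [ 646.3 -138.7   12. ]
 [ 409.8 -113.9   12. ]
 [ 439.4  162.6   12. ]] [543.4  11.6  12. ]
[[ 405.3 -107.    12. ]
 [ 436.2  166.    12. ]
 [ 670.   138.    12. ]] [537.7  15.5  12. ]
yaw from y edge -0.11079796310303668
yaw from x edge -0.10728800806977436
n1 top (array([548. ,  44.8, 292.9]), np.float64(4.660681847832393))
n2 top (array([557.2, 138. , 229.4]), np.float64(0.10913641960478906))
low right (array([535.9, -57.5, 262.6]), np.float64(3.055126448627621))
nearcap (array([483.8,  18.4, 154.6]), np.float64(2.1122531846802066))
-0.3 n1 [547.3  55.4 292.3] c1 [225.7 101.9] c2 [226.6 250.8]
-0.3 n2 [555.2 142.8 219.6] c1 [125.1 256.6] c2 [ 37.1 242.7]
-0.3 low [537.7 -51.1 269.4] c1 [344.8  47.8] c2 [487.3 270.5]
-0.3 cap [542.5   2.3 249.6] c1 [286.6 110. ] c2 [359.3 263. ]
-0.4 n1 [548.6  69.4 287.2] c1 [209.3 119.1] c2 [193.4 248.9]
-0.4 n2 [555.8 149.1 206.1] c1 [118.7 276.4] c2 [ 27.1 242.9]
-0.4 low [538.8 -38.9 275.1] c1 [332.1  50.2] c2 [458.  268.1]
-0.4 cap [543.4  12.3 250. ] c1 [275.6 117.1] c2 [335.7 261.4]
-0.5 n1 [549.8  82.7 280.8] c1 [193.6 137.6] c2 [162.2 247.2]
-0.5 n2 [556.2 153.9 192. ] c1 [114.2 295.4] c2 [ 20.6 243.3]
-0.5 low [540.  -26.2 279.6] c1 [318.5  54.3] c2 [427.3 265.6]
-0.5 cap [544.3  22.2 249.4] c1 [264.5 125.4] c2 [312.2 259.8]
```

The independent estimates agree. The stand centre is at about (541,13), its yaw is about -0.108 and the wheel is at about -0.22 rad. Nipple 1's top came out at z 293 measured against 295 expected. Next I'll wind joint 6 back to gain turning range while raising the tool.

Emit:
{"method": "play_rows", "body": {
  "series": [
    [0, -0.02, 0, 0, -0.15, 0, 0.085],
    [0, -0.02, 0, 0, -0.15, 0, 0.085],
    [0, -0.02, 0, 0, -0.15, 0, 0.085],
    [0, -0.02, 0, 0, -0.15, 0, 0.085],
    [0, -0.02, 0, 0, -0.15, 0, 0.085],
    [0, -0.02, 0, 0, -0.15, 0, 0.085],
    [0, -0.02, 0, 0, -0.15, 0, 0.085],
    [0, -0.02, 0, 0, -0.15, 0, 0.085],
    [0, -0.01, 0, 0, -0.15, 0, 0.085],
    [0, 0, 0, 0, -0.15, 0, 0.085]
  ]
}}

```text
clock: 1.1
position: [150.8, 604.4, 399.3]
ee_rot: [0.705, -0.109, 0.109, -0.692]
contact_force: [-0.1, 0.5, -0.7]
gripper_width: 84.9
```

```bash
cat >> h.py <<'E'
AX=np.array([541.,13,150]);YAW=-.108
def rad(phi): # unit radial direction, phi = angle from top towards stand +y
    return R.from_euler('z',YAW).apply([0,np.sin(phi),np.cos(phi)])
def goto(phi,r,off=(0,0,0),jaw=None):
    """tool-frame shift (m) and rotvec (rad) to TCP at radius r, tool y = -radial; jaw: desired tool x dir (mod 180)"""
    from bench import read_state
    s=read_state();T=R.from_quat(s["ee_rot"]);u=rad(phi);ty=T.apply([0,1,0])
    ax=np.cross(ty,-u);n=np.linalg.norm(ax);W=R.from_rotvec(ax/max(n,1e-9)*np.arctan2(n,-ty@u))*T
    if jaw is not None:
        c=W.inv().apply(jaw);a=np.arctan2(-c[2],c[0]);a=(a+np.pi/2)%np.pi-np.pi/2;W=W*R.from_rotvec([0,a,0]);print("spin",a.round(3))
    p=AX+u*r+off
    print("t",s["clock"],"pos",s["position"].round(1),"j",s["joints"].round(3),"F",s["contact_force"].round(1),"w",round(s["gripper_width"],1))
    print("target",p.round(1),"shift_m",(T.inv().apply(p-s["position"])/1000).round(4),"rotvec",(T.inv()*W).as_rotvec().round(3))
E
python3 - <<'E'
from h import *
goto(.22,220)
E
```

```text
t 1.1 pos [150.8 604.4 399.3] j [ 1.584  0.335  0.343 -0.004 -1.596  1.248] F [-0.1  0.5 -0.7] w 84.9
target [546.2  60.7 364.7] shift_m [ 0.5422  0.0427 -0.3965] rotvec [-0.198 -0.    -0.042]
```

Emit:
{"method": "play_rows", "body": {
  "series": [
    [0.04, 0, -0.029, 0, 0, 0, 0.085],
    [0.04, 0, -0.029, 0, 0, 0, 0.085],
    [0.04, 0, -0.029, 0, 0, 0, 0.085],
    [0.04, 0, -0.029, 0, 0, 0, 0.085],
    [0.04, 0, -0.029, 0, 0, 0, 0.085],
    [0.04, 0, -0.029, 0, 0, 0, 0.085],
    [0.04, 0, -0.029, 0, 0, 0, 0.085],
    [0.04, 0, -0.029, 0, 0, 0, 0.085],
    [0.04, 0, -0.029, 0, 0, 0, 0.085],
    [0.04, 0, -0.029, 0, 0, 0, 0.085]
  ]
}}

```text
clock: 2.1
position: [444.8, 203.3, 399.7]
ee_rot: [0.709, -0.105, 0.102, -0.689]
contact_force: [1.2, 0.6, -0.3]
gripper_width: 84.8
```

Emit:
{"method": "play_rows", "body": {
  "series": [
    [0.03, 0, -0.02, -0.1, 0, -0.02, 0.06],
    [0.03, 0, -0.02, -0.1, 0, -0.02, 0.06],
    [0.03, 0, -0.02, 0, 0, 0, 0.04],
    [0, 0, 0, 0, -0.15, 0, 0.04],
    [0, 0, 0, 0, -0.15, 0, 0.04],
    [0, 0, 0, 0, -0.15, 0, 0.04],
    [0, 0, 0, 0, -0.15, 0, 0.04],
    [0, 0, 0, 0, -0.15, 0, 0.04],
    [0, 0, 0, 0, -0.15, 0, 0.04],
    [0, 0, 0, 0, -0.15, 0, 0.04]
  ]
}}

```text
clock: 3.1
position: [488.2, 141.4, 393.6]
ee_rot: [0.748, 0.196, -0.271, -0.574]
contact_force: [-0.8, 0.5, 1.2]
gripper_width: 40.0
```

Emit:
{"method": "play_rows", "body": {
  "series": [
    [0, 0, 0, 0, -0.15, 0, 0.04],
    [0, 0, 0, 0, -0.15, 0, 0.04],
    [0, 0, 0, 0, -0.15, 0, 0.04],
    [0, 0, 0, 0, -0.15, 0, 0.04],
    [0, 0, 0, 0, -0.15, 0, 0.04],
    [0, 0, 0, 0, -0.15, 0, 0.04]
  ]
}}

```text
clock: 3.7
position: [295.5, 247.6, 333.8]
ee_rot: [0.681, 0.385, -0.462, -0.418]
contact_force: [-0.6, 1.5, 0.8]
gripper_width: 39.9
```

```bash
python3 - <<'E'
from h import *
goto(.22,200)
E
```

```text
t 3.7 pos [295.5 247.6 333.8] j [ 1.313e+00 -2.000e-03 -3.650e-01  2.270e-01 -1.529e+00  3.096e+00] F [-0.6  1.5  0.8] w 39.9
target [545.7  56.4 345.2] shift_m [-0.1086  0.0919 -0.2812] rotvec [ 0.197 -0.    -0.096]
```

Emit:
{"method": "play_rows", "body": {
  "series": [
    [-0.015, 0, -0.04, 0, 0, 0, 0.04],
    [-0.015, 0, -0.04, 0, 0, 0, 0.04],
    [-0.015, 0, -0.04, 0, 0, 0, 0.04],
    [-0.015, 0, -0.04, 0, 0, 0, 0.04],
    [-0.015, 0, -0.04, 0, 0, 0, 0.04],
    [-0.01, 0, -0.03, 0, 0, 0, 0.04]
  ]
}}

```text
clock: 4.3
position: [359.7, 156.7, 382.7]
ee_rot: [0.741, 0.375, -0.385, -0.403]
contact_force: [0.6, -0.8, 0.6]
gripper_width: 39.5
```

```bash
python3 - <<'E'
from h import *
goto(.22,200)
E
```

```text
t 4.3 pos [359.7 156.7 382.7] j [ 1.144 -0.09  -0.417  0.397 -1.531  3.096] F [ 0.6 -0.8  0.6] w 39.5
target [545.7  56.4 345.2] shift_m [ 0.0019  0.1184 -0.179 ] rotvec [ 0.33  -0.    -0.066]
```

Emit:
{"method": "play_rows", "body": {
  "series": [
    [0, 0, 0, 0, 0.14, 0, 0.04],
    [0, 0, 0, 0, 0.14, 0, 0.04],
    [0, 0, 0, 0, 0.14, 0, 0.04],
    [0, 0, 0, 0, 0.14, 0, 0.04],
    [0, 0, 0, 0, 0.14, 0, 0.04]
  ]
}}

```text
clock: 4.8
position: [363.7, 149.2, 385.1]
ee_rot: [0.831, 0.2, -0.089, -0.511]
contact_force: [1.2, -0.4, 0.4]
gripper_width: 40.4
```

```bash
python3 - <<'E'
from h import *
goto(.22,200)
E
```

```text
t 4.8 pos [363.7 149.2 385.1] j [ 1.123 -0.093 -0.416  0.401 -1.53   2.369] F [ 1.2 -0.4  0.4] w 40.4
target [545.7  56.4 345.2] shift_m [ 0.1228  0.1163 -0.1214] rotvec [0.287 0.    0.172]
```

Emit:
{"method": "play_rows", "body": {
  "series": [
    [0.025, 0.01, -0.025, 0.06, 0, 0.035, 0.04],
    [0.025, 0.01, -0.025, 0.06, 0, 0.035, 0.04],
    [0.025, 0.01, -0.025, 0.06, 0, 0.035, 0.04],
    [0.025, 0.01, -0.02, 0.06, 0, 0.035, 0.04],
    [0.02, 0.01, -0.02, 0.05, 0, 0.03, 0.04]
  ]
}}

```text
clock: 5.3
position: [528.9, 78.0, 381.6]
ee_rot: [0.759, 0.115, -0.158, -0.62]
contact_force: [-0.2, 0.1, 0.8]
gripper_width: 39.7
```

```bash
python3 - <<'E'
from h import *
goto(.22,200)
E
```

```text
t 5.3 pos [528.9  78.  381.6] j [ 0.542  0.195  0.034  0.164 -1.536  2.974] F [-0.2  0.1  0.8] w 39.7
target [545.7  56.4 345.2] shift_m [ 0.011   0.0397 -0.0194] rotvec [-0.012  0.     0.007]
```

Emit:
{"method": "play_rows", "body": {
  "series": [
    [0.011, 0.02, -0.019, -0.012, 0, 0.007, 0.04],
    [0, 0.018, 0, 0, 0, 0, 0.04],
    [0, 0, 0, 0, 0, 0, 0.04]
  ]
}}

```text
clock: 5.6
position: [551.9, 47.7, 343.2]
ee_rot: [0.765, 0.106, -0.155, -0.616]
contact_force: [0.1, -0.2, 0.2]
gripper_width: 40.3
```

```bash
python3 - <<'E'
from h import *
from bench import *
goto(.22,200)
s=read_state();T=R.from_quat(s["ee_rot"]);print("tool x",T.apply([1,0,0]).round(2))
a=get_image("side")["color"][140:240,260:400,::-1];b=get_image("top")["color"][180:245,260:360,::-1]
a=cv2.resize(a,(560,400),interpolation=3);b=cv2.resize(b,(560,364),interpolation=3)
cv2.imwrite("pics/d.png",cv2.resize(np.vstack([a,b]),None,fx=.78,fy=.78,interpolation=cv2.INTER_AREA))
E
```

```text
t 5.6 pos [551.9  47.7 343.2] j [ 0.477  0.239 -0.01   0.183 -1.453  3.005] F [ 0.1 -0.2  0.2] w 40.3
target [545.7  56.4 345.2] shift_m [-0.0029 -0.0036  0.0098] rotvec [-0.001  0.    -0.006]
tool x [ 0.93  0.35 -0.11]
```

View pics/d.png

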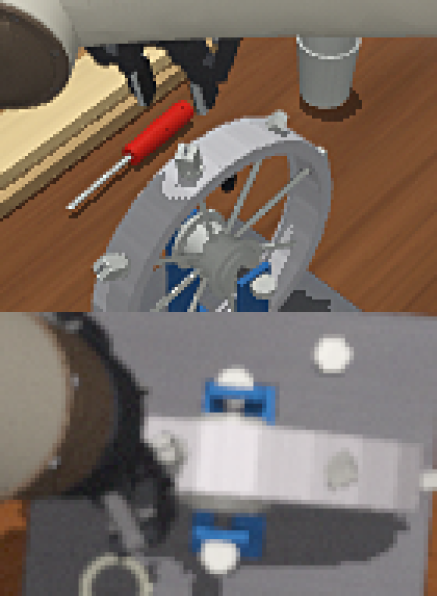

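The side view shows the two fingertips at d (150,105) and (205,110), above nipple 1 at (187,165). The top view is partly hidden by the arm. I'll check where the TCP projects against those tips, and refine the head centre.

```bash
python3 - <<'E'
from h import *
from bench import *
s=read_state();T=R.from_quat(s["ee_rot"])
x=T.apply([1,0,0])
for k in(-20,0,20): 
  u,v=proj("side",s["position"]+x*k-T.apply([0,6,0]));print(k,"d px",(u-260)*3.12,(v-140)*3.12)
# head body centre (r=139) as seen and predicted for phi grid
for dx in(0,4):
  for phi in(.20,.22,.24):
    for r in(127,149):
      p=AX+[dx,0,0]+rad(phi)*r;u,v=proj("side",p);a,b=proj("top",p)
      print(dx,phi,r,"d side",((u-260)*3.12).round(),((v-140)*3.12).round(),"c2",((a-255)*6).round(),((b-170)*6).round())
goto(.22,150)
E
```

```text
-20 d px 197.5489050337833 96.37965269314591
0 d px 172.80065849683294 92.78807563594752
20 d px 148.35151700608168 89.23990605087106
0 0.2 127 d side 193.0 163.0 c2 269.0 258.0
0 0.2 149 d side 189.0 146.0 c2 256.0 255.0
0 0.22 127 d side 191.0 165.0 c2 263.0 257.0
0 0.22 149 d side 186.0 148.0 c2 248.0 254.0
0 0.24 127 d side 188.0 167.0 c2 257.0 257.0
0 0.24 149 d side 183.0 151.0 c2 241.0 254.0
4 0.2 127 d side 189.0 161.0 c2 269.0 248.0
4 0.2 149 d side 185.0 144.0 c2 255.0 245.0
4 0.22 127 d side 187.0 163.0 c2 263.0 247.0
4 0.22 149 d side 182.0 146.0 c2 248.0 245.0
4 0.24 127 d side 185.0 165.0 c2 257.0 247.0
4 0.24 149 d side 179.0 148.0 c2 241.0 244.0
t 5.7 pos [552.4  49.  346. ] j [ 0.479  0.237 -0.006  0.184 -1.454  3.005] F [0.  0.4 0.7] w 39.6
target [544.5  45.5 296.4] shift_m [-0.0034  0.0493  0.0093] rotvec [ 0.     0.    -0.001]
```

Both views agree to about 3 mm, and the two cameras differ by roughly that much as well. I'll descend with the 40 mm opening.

Emit:
{"method": "play_rows", "body": {
  "series": [
    [-0.003, 0.01, 0.009, 0, 0, 0, 0.04],
    [0, 0.02, 0, 0, 0, 0, 0.04],
    [0, 0.015, 0, 0, 0, 0, 0.04],
    [0, 0, 0, 0, 0, 0, 0.04]
  ]
}}

```text
clock: 6.1
position: [546.7, 47.1, 306.6]
ee_rot: [0.765, 0.113, -0.15, -0.617]
contact_force: [-0.4, 0.9, 0.5]
gripper_width: 39.7
```

```bash
python3 - <<'E'
from h import *
goto(.22,132)
E
```

```text
t 6.1 pos [546.7  47.1 306.6] j [ 0.482  0.234 -0.107  0.19  -1.345  2.981] F [-0.4  0.9  0.5] w 39.7
target [544.1  41.6 278.8] shift_m [-0.0019  0.0284  0.0014] rotvec [0.002 0.    0.012]
```

Emit:
{"method": "play_rows", "body": {
  "series": [
    [-0.002, 0.01, 0.001, 0, 0, 0.01, 0.04],
    [0, 0.01, 0, 0, 0, 0, 0.04],
    [0, 0.006, 0, 0, 0, 0, 0.04],
    [0, 0, 0, 0, 0, 0, 0.04]
  ]
}}

```text
clock: 6.5
position: [545.1, 42.5, 283.7]
ee_rot: [0.765, 0.112, -0.15, -0.616]
contact_force: [-0.2, -0.1, -0.2]
gripper_width: 40.2
```

```bash
python3 - <<'E'
from h import *
from bench import *
goto(.22,132)
for n,k in(("side",(150,230,270,370)),):
  a=get_image(n)["color"][k[0]:k[1],k[2]:k[3],::-1];cv2.imwrite("pics/e.png",cv2.resize(a,None,fx=6,fy=6,interpolation=3))
E
```

```text
t 6.5 pos [545.1  42.5 283.7] j [ 0.476  0.243 -0.153  0.194 -1.293  2.977] F [-0.2 -0.1 -0.2] w 40.2
target [544.1  41.6 278.8] shift_m [-0.0008  0.005   0.0005] rotvec [0.002 0.    0.009]
```

View pics/e.png

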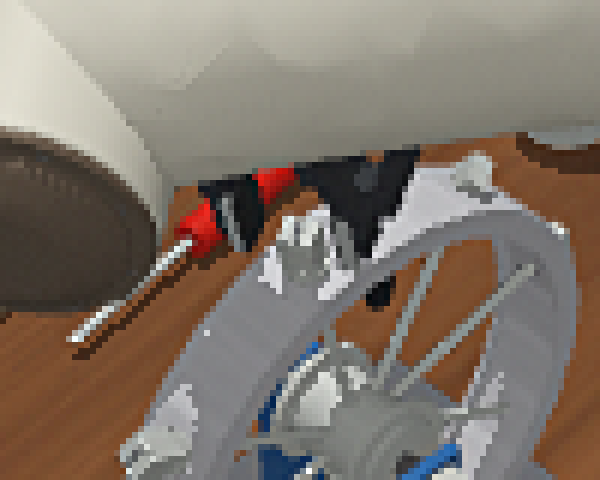

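The tips, at e (245,248) and (365,258), straddle the head, centred at (305,248). I'll go down 4 mm and close.

Emit:
{"method": "play_rows", "body": {
  "series": [
    [0, 0.005, 0, 0, 0, 0.005, 0.04],
    [0, 0, 0, 0, 0, 0, 0.03],
    [0, 0, 0, 0, 0, 0, 0.02],
    [0, 0, 0, 0, 0, 0, 0.01],
    [0, 0, 0, 0, 0, 0, 0.0],
    [0, 0, 0, 0, 0, 0, 0.0],
    [0, 0, 0, 0, 0, 0, 0.0]
  ]
}}

```text
clock: 7.25
position: [545.9, 41.7, 279.7]
ee_rot: [0.765, 0.111, -0.151, -0.616]
contact_force: [0.4, -0.0, -0.2]
gripper_width: 14.3
```

```bash
cat >> h.py <<'E'
def st():
    from bench import read_state
    s=read_state();T=R.from_quat(s["ee_rot"]);d=s["position"]-AX
    y=T.apply([0,1,0]);x=T.apply([1,0,0]);print("t",s["clock"],"r",np.linalg.norm(d).round(1),"j6",s["joints"][5].round(3),"w",round(s["gripper_width"],2),"F_tool",T.inv().apply(s["contact_force"]).round(1),"M_tool",T.inv().apply(s["wrist_torque"]).round(3),"eff6",s["joint_efforts"][5].round(3),"pos",s["position"].round(1),"axis err",R.from_euler('z',-YAW).apply(-y).round(3))
E
python3 -c "
from h import *
st()"
```

```text
t 7.25 r 133.0 j6 2.977 w 14.3 F_tool [ 0.4  0.2 -0.1] M_tool [ 0.335  0.004 -0.174] eff6 -0.016 pos [545.9  41.7 279.7] axis err [-0.007  0.218  0.976]
```

Emit:
{"method": "play_rows", "body": {
  "series": [
    [0, 0, 0, 0, 0, 0, 0.0],
    [0, 0, 0, 0, 0, 0, 0.0]
  ]
}}

```text
clock: 7.45
position: [545.9, 41.7, 279.7]
ee_rot: [0.765, 0.111, -0.151, -0.616]
contact_force: [0.7, 1.2, 0.4]
gripper_width: 14.1
```

```bash
python3 -c "
from h import *
st()"
```

```text
t 7.45 r 132.9 j6 2.977 w 14.14 F_tool [ 1.  -0.7  0.8] M_tool [ 0.364 -0.007 -0.199] eff6 -0.016 pos [545.9  41.7 279.7] axis err [-0.007  0.218  0.976]
```

The grip has stopped at 14.1 mm, consistent with the 16 mm head plus pad give. I'll turn clockwise (+tool y) in small steps and watch the moment.

Emit:
{"method": "play_rows", "body": {
  "series": [
    [0, 0, 0, 0, 0.12, 0, 0.0],
    [0, 0, 0, 0, 0.12, 0, 0.0]
  ]
}}

```text
clock: 7.65
position: [545.7, 41.6, 279.7]
ee_rot: [0.778, 0.034, -0.056, -0.625]
contact_force: [-0.8, -0.5, -0.2]
gripper_width: 14.3
```

```bash
python3 -c "
from h import *
st()"
```

```text
t 7.65 r 132.9 j6 2.729 w 14.32 F_tool [-0.8  0.3 -0.4] M_tool [ 0.463 -0.042 -0.008] eff6 0.798 pos [545.7  41.6 279.7] axis err [-0.006  0.218  0.976]
```

Emit:
{"method": "play_rows", "body": {
  "series": [
    [0, 0, 0, 0, 0.12, 0, 0.0],
    [0, 0, 0, 0, 0.12, 0, 0.0]
  ]
}}

```text
clock: 7.85
position: [545.6, 41.6, 279.8]
ee_rot: [0.779, -0.045, 0.042, -0.624]
contact_force: [-0.2, -0.1, -0.7]
gripper_width: 14.0
```

```bash
python3 -c "
from h import *
st()"
```

```text
t 7.85 r 132.9 j6 2.479 w 14.03 F_tool [-0.2  0.7 -0. ] M_tool [ 0.404 -0.022  0.093] eff6 0.789 pos [545.6  41.6 279.8] axis err [-0.006  0.218  0.976]
```

Emit:
{"method": "play_rows", "body": {
  "series": [
    [0, 0, 0, 0, 0.12, 0, 0.0],
    [0, 0, 0, 0, 0.12, 0, 0.0]
  ]
}}

```text
clock: 8.05
position: [545.4, 41.6, 279.7]
ee_rot: [0.768, -0.122, 0.138, -0.613]
contact_force: [0.6, 0.1, -0.8]
gripper_width: 14.4
```

```bash
python3 -c "
from h import *
st()"
```

```text
t 8.05 r 132.9 j6 2.229 w 14.4 F_tool [0.5 0.8 0.5] M_tool [ 0.399 -0.084  0.162] eff6 0.788 pos [545.4  41.6 279.7] axis err [-0.006  0.218  0.976]
```

Emit:
{"method": "play_rows", "body": {
  "series": [
    [0, 0, 0, 0, 0.12, 0, 0.0],
    [0, 0, 0, 0, 0.12, 0, 0.0]
  ]
}}

```text
clock: 8.25
position: [545.3, 41.6, 279.7]
ee_rot: [0.745, -0.198, 0.233, -0.593]
contact_force: [-1.0, -0.2, -0.4]
gripper_width: 14.1
```

```bash
python3 -c "
from h import *
st()"
```

```text
t 8.25 r 132.9 j6 1.978 w 14.08 F_tool [-0.8  0.4 -0.7] M_tool [ 0.336 -0.054  0.234] eff6 0.787 pos [545.3  41.6 279.7] axis err [-0.006  0.219  0.976]
```

Emit:
{"method": "play_rows", "body": {
  "series": [
    [0, 0, 0, 0, 0.12, 0, 0.0],
    [0, 0, 0, 0, 0.12, 0, 0.0]
  ]
}}

```text
clock: 8.45
position: [545.1, 41.7, 279.7]
ee_rot: [0.71, -0.27, 0.324, -0.564]
contact_force: [0.3, -0.5, 0.1]
gripper_width: 14.5
```

```bash
python3 -c "
from h import *
st()"
```

```text
t 8.45 r 132.9 j6 1.728 w 14.51 F_tool [ 0.5  0.  -0.1] M_tool [ 0.295 -0.027  0.342] eff6 0.787 pos [545.1  41.7 279.7] axis err [-0.005  0.219  0.976]
```

Emit:
{"method": "play_rows", "body": {
  "series": [
    [0, 0, 0, 0, 0.12, 0, 0.0],
    [0, 0, 0, 0, 0.12, 0, 0.0]
  ]
}}

```text
clock: 8.65
position: [545.0, 41.8, 279.7]
ee_rot: [0.664, -0.338, 0.41, -0.526]
contact_force: [-0.7, 0.7, 0.1]
gripper_width: 14.4
```

```bash
python3 -c "
from h import *
st()"
```

```text
t 8.65 r 133.0 j6 1.478 w 14.35 F_tool [-0.9 -0.3 -0.4] M_tool [ 0.207 -0.033  0.348] eff6 0.786 pos [545.   41.8 279.7] axis err [-0.005  0.219  0.976]
```

Emit:
{"method": "play_rows", "body": {
  "series": [
    [0, 0, 0, 0, 0.12, 0, 0.0],
    [0, 0, 0, 0, 0.12, 0, 0.0]
  ]
}}

```text
clock: 8.85
position: [545.0, 41.9, 279.7]
ee_rot: [0.608, -0.401, 0.489, -0.48]
contact_force: [-0.2, -0.4, -0.8]
gripper_width: 14.0
```

```bash
python3 -c "
from h import *
st()"
```

```text
t 8.85 r 132.9 j6 1.228 w 14.05 F_tool [ 0.2  0.9 -0.2] M_tool [ 0.079 -0.072  0.427] eff6 0.786 pos [545.   41.9 279.7] axis err [-0.005  0.219  0.976]
```

Emit:
{"method": "play_rows", "body": {
  "series": [
    [0, 0, 0, 0, 0.12, 0, 0.0],
    [0, 0, 0, 0, 0.12, 0, 0.0]
  ]
}}

```text
clock: 9.05
position: [544.9, 42.1, 279.7]
ee_rot: [0.543, -0.458, 0.561, -0.426]
contact_force: [-0.1, 0.0, -0.5]
gripper_width: 14.3
```

```bash
python3 -c "
from h import *
st()"
```

```text
t 9.05 r 132.9 j6 0.979 w 14.3 F_tool [-0.1  0.5 -0.1] M_tool [-0.012 -0.372  0.382] eff6 0.435 pos [544.9  42.1 279.7] axis err [-0.005  0.219  0.976]
```

Emit:
{"method": "play_rows", "body": {
  "series": [
    [0, 0, 0, 0, 0.12, 0, 0.0],
    [0, 0, 0, 0, 0.12, 0, 0.0]
  ]
}}

```text
clock: 9.25
position: [544.9, 42.3, 279.6]
ee_rot: [0.469, -0.506, 0.624, -0.366]
contact_force: [-0.5, 0.3, -0.6]
gripper_width: 14.2
```

```bash
python3 -c "
from h import *
st()"
```

```text
t 9.25 r 132.9 j6 0.731 w 14.22 F_tool [-0.3  0.5 -0.6] M_tool [-0.071 -0.397  0.357] eff6 0.452 pos [544.9  42.3 279.6] axis err [-0.005  0.22   0.976]
```

Emit:
{"method": "play_rows", "body": {
  "series": [
    [0, 0, 0, 0, 0.12, 0, 0.0],
    [0, 0, 0, 0, 0.12, 0, 0.0]
  ]
}}

```text
clock: 9.45
position: [544.9, 42.4, 279.6]
ee_rot: [0.389, -0.547, 0.677, -0.301]
contact_force: [0.2, 0.3, -0.1]
gripper_width: 14.2
```

```bash
python3 -c "
from h import *
st()"
```

```text
t 9.45 r 133.0 j6 0.483 w 14.22 F_tool [-0.4  0.   0. ] M_tool [-0.127 -0.381  0.333] eff6 0.453 pos [544.9  42.4 279.6] axis err [-0.006  0.221  0.975]
```

Emit:
{"method": "play_rows", "body": {
  "series": [
    [0, 0, 0, 0, 0.12, 0, 0.0],
    [0, 0, 0, 0, 0.12, 0, 0.0]
  ]
}}

```text
clock: 9.65
position: [545.0, 42.6, 279.5]
ee_rot: [0.303, -0.58, 0.72, -0.231]
contact_force: [0.6, 0.5, -0.6]
gripper_width: 14.1
```

```bash
python3 -c "
from h import *
st()"
```

```text
t 9.65 r 132.9 j6 0.235 w 14.09 F_tool [-0.9  0.4 -0. ] M_tool [-0.177 -0.345  0.311] eff6 0.453 pos [545.   42.6 279.5] axis err [-0.006  0.222  0.975]
```

Thread 1 bit between j6 = 1.228 and about 1.08, so I'll call it 1.155 ± 0.075. The target is j6 ≈ -2.04 while held.

Emit:
{"method": "play_rows", "body": {
  "series": [
    [0, 0, 0, 0, 0.12, 0, 0],
    [0, 0, 0, 0, 0.12, 0, 0],
    [0, 0, 0, 0, 0.12, 0, 0],
    [0, 0, 0, 0, 0.12, 0, 0],
    [0, 0, 0, 0, 0.12, 0, 0],
    [0, 0, 0, 0, 0.12, 0, 0],
    [0, 0, 0, 0, 0.12, 0, 0],
    [0, 0, 0, 0, 0.12, 0, 0],
    [0, 0, 0, 0, 0.12, 0, 0],
    [0, 0, 0, 0, 0.12, 0, 0]
  ]
}}

```text
clock: 10.65
position: [545.7, 42.9, 279.4]
ee_rot: [-0.171, -0.605, 0.764, 0.147]
contact_force: [0.8, -0.3, -0.4]
gripper_width: 14.3
```

```bash
python3 -c "
from h import *
st()"
```

```text
t 10.65 r 132.9 j6 -1.005 w 14.32 F_tool [-0.8  0.5 -0.2] M_tool [-0.325 -0.355 -0.144] eff6 0.454 pos [545.7  42.9 279.4] axis err [-0.007  0.226  0.974]
```

Emit:
{"method": "play_rows", "body": {
  "series": [
    [0, 0, 0, 0, 0.12, 0, 0],
    [0, 0, 0, 0, 0.12, 0, 0],
    [0, 0, 0, 0, 0.12, 0, 0],
    [0, 0, 0, 0, 0.12, 0, 0],
    [0, 0, 0, 0, 0.12, 0, 0],
    [0, 0, 0, 0, 0.12, 0, 0]
  ]
}}

```text
clock: 11.25
position: [546.1, 42.6, 279.5]
ee_rot: [-0.437, -0.51, 0.65, 0.355]
contact_force: [1.3, -0.0, -0.1]
gripper_width: 13.8
```

```bash
python3 -c "
from h import *
st()"
```

```text
t 11.25 r 133.0 j6 -1.748 w 13.85 F_tool [-0.4  0.1 -1.2] M_tool [-0.17  -0.343 -0.301] eff6 0.454 pos [546.1  42.6 279.5] axis err [-0.008  0.229  0.973]
```

Emit:
{"method": "play_rows", "body": {
  "series": [
    [0, 0, 0, 0, 0.14, 0, 0],
    [0, 0, 0, 0, 0.14, 0, 0],
    [0, 0, 0, 0, 0, 0, 0],
    [0, 0, 0, 0, 0, 0, 0],
    [0, 0, 0, 0, 0, 0, 0]
  ]
}}

```text
clock: 11.75
position: [546.2, 42.4, 279.5]
ee_rot: [-0.525, -0.454, 0.583, 0.423]
contact_force: [0.3, -1.2, -1.2]
gripper_width: 14.0
```

```bash
cat >> h.py <<'E'
def arc(dl):
    from bench import read_state
    st();s=read_state();T=R.from_quat(s["ee_rot"]);xs=R.from_euler('z',YAW).apply([1,0,0])
    d=s["position"]-AX;Q=R.from_rotvec(xs*dl);print("shift",(T.inv().apply(Q.apply(d)-d)/1000).round(4),"rot",T.inv().apply(xs*dl).round(4),"phi",np.arctan2(R.from_euler('z',-YAW).apply(d)[1],d[2]).round(3),"axle off",R.from_euler('z',-YAW).apply(d).round(1),"j",s["joints"].round(2))
E
python3 -c "
from h import *
arc(.1)"
```

```text
t 11.75 r 133.0 j6 -2.031 w 14.04 F_tool [-0.9  1.4 -0.3] M_tool [-0.046 -0.234 -0.41 ] eff6 -0.315 pos [546.2  42.4 279.5] axis err [-0.008  0.23   0.973]
shift [-0.013   0.0007  0.0026] rot [-0.0196  0.0008 -0.0981] phi 0.226 axle off [  2.   29.8 129.5] j [ 0.48  0.25 -0.16  0.21 -1.29 -2.03]
```

Thread 1 is set, at about 3.15 rad past the bite while held. I'll keep this grip to lead the wheel round, starting with a short test.

Emit:
{"method": "play_rows", "body": {
  "series": [
    [-0.013, 0.0007, 0.0026, -0.02, 0, -0.098, 0],
    [-0.013, 0.0007, 0.0026, -0.02, 0, -0.098, 0]
  ]
}}

```text
clock: 11.95
position: [544.0, 21.8, 282.9]
ee_rot: [-0.481, -0.52, 0.53, 0.466]
contact_force: [-0.5, 3.5, -2.7]
gripper_width: 14.3
```

```bash
python3 -c "
from h import *
arc(.1)"
```

```text
t 11.95 r 133.3 j6 -1.828 w 14.25 F_tool [3.6 2.6 0.2] M_tool [ 0.481 -0.29  -0.884] eff6 -0.982 pos [544.   21.8 282.9] axis err [-0.009  0.023  1.   ]
shift [-0.013   0.0001  0.0028] rot [-0.021   0.0009 -0.0978] phi 0.069 axle off [  2.    9.1 132.9] j [ 0.35  0.21 -0.12  0.03 -1.24 -1.83]
```

Emit:
{"method": "play_rows", "body": {
  "series": [
    [-0.006, 0, 0.0012, 0, 0, 0, 0],
    [0, 0, 0, 0, 0, 0, 0]
  ]
}}

```text
clock: 12.15
position: [543.2, 15.3, 283.2]
ee_rot: [-0.481, -0.521, 0.528, 0.467]
contact_force: [0.6, 0.4, 0.2]
gripper_width: 14.4
```

```bash
python3 -c "
from h import *
arc(.1)"
```

```text
t 12.15 r 133.3 j6 -1.815 w 14.38 F_tool [ 0.3 -0.2 -0.7] M_tool [ 0.15  -0.259 -0.602] eff6 -0.2 pos [543.2  15.3 283.2] axis err [-0.01   0.019  1.   ]
shift [-0.013   0.0007  0.0028] rot [-0.0209  0.001  -0.0978] phi 0.019 axle off [  1.9   2.5 133.2] j [ 0.34  0.21 -0.12  0.02 -1.24 -1.82]
```

Emit:
{"method": "play_rows", "body": {
  "series": [
    [-0.012, 0.0003, 0.0025, -0.016, 0, -0.075, 0],
    [-0.012, 0.0003, 0.0025, -0.016, 0, -0.075, 0],
    [-0.012, 0.0003, 0.0025, -0.016, 0, -0.075, 0],
    [-0.004, 0, 0.001, 0, 0, 0, 0],
    [0, 0, 0, 0, 0, 0, 0]
  ]
}}

```text
clock: 12.65
position: [539.4, -18.3, 279.9]
ee_rot: [0.425, 0.588, -0.461, -0.511]
contact_force: [-0.7, 2.0, 0.9]
gripper_width: 14.0
```

```bash
python3 -c "
from h import *
arc(.1)"
```

```text
t 12.65 r 133.6 j6 -1.535 w 14.01 F_tool [ 2.2 -0.5  0.4] M_tool [ 0.244 -0.228 -0.68 ] eff6 -0.163 pos [539.4 -18.3 279.9] axis err [-0.005 -0.215  0.977]
shift [-0.013   0.0009  0.003 ] rot [-0.0221  0.0005 -0.0975] phi -0.236 axle off [  1.8 -31.3 129.9] j [ 0.14  0.21 -0.06 -0.22 -1.26 -1.53]
```

Emit:
{"method": "play_rows", "body": {
  "series": [
    [-0.012, 0.0005, 0.0027, -0.018, 0, -0.08, 0],
    [-0.012, 0.0005, 0.0027, -0.018, 0, -0.08, 0],
    [-0.012, 0.0005, 0.0027, -0.018, 0, -0.08, 0],
    [-0.003, 0, 0.001, 0, 0, 0, 0],
    [0, 0, 0, 0, 0, 0, 0]
  ]
}}

```text
clock: 13.15
position: [535.9, -49.3, 268.5]
ee_rot: [0.36, 0.649, -0.385, -0.549]
contact_force: [1.3, 3.3, 3.4]
gripper_width: 14.3
```

```bash
python3 -c "
from h import *
arc(.1)"
```

```text
t 13.15 r 134.0 j6 -1.254 w 14.3 F_tool [ 4.2 -1.5 -1.9] M_tool [ 0.041 -0.179 -0.517] eff6 -0.135 pos [535.9 -49.3 268.5] axis err [ 0.003 -0.447  0.895]
shift [-0.013   0.001   0.0031] rot [-0.0234 -0.0003 -0.0972] phi -0.485 axle off [  1.6 -62.5 118.5] j [-0.08  0.26  0.01 -0.48 -1.34 -1.25]
```

Emit:
{"method": "play_rows", "body": {
  "series": [
    [-0.012, 0.001, 0.003, -0.017, 0, -0.07, 0],
    [-0.012, 0.001, 0.003, -0.017, 0, -0.07, 0],
    [-0.005, 0.0005, 0.001, -0.01, 0, -0.04, 0],
    [0, 0, 0, 0, 0, 0, 0],
    [0, 0, 0, 0, 0, 0, 0]
  ]
}}

```text
clock: 13.65
position: [533.7, -68.5, 256.3]
ee_rot: [0.309, 0.689, -0.326, -0.569]
contact_force: [0.8, 0.0, 2.1]
gripper_width: 14.1
```

```bash
python3 -c "
from h import *
arc(.1)"
```

```text
t 13.65 r 134.2 j6 -1.075 w 14.11 F_tool [ 1.1 -1.6 -1.1] M_tool [ 0.036 -0.114  0.684] eff6 -0.132 pos [533.7 -68.5 256.3] axis err [ 0.009 -0.599  0.801]
shift [-0.013   0.0009  0.0033] rot [-0.0246 -0.0009 -0.0969] phi -0.656 axle off [  1.5 -81.8 106.3] j [-0.22  0.32  0.05 -0.64 -1.43 -1.08]
```

Emit:
{"method": "play_rows", "body": {
  "series": [
    [-0.012, 0.001, 0.003, -0.02, 0, -0.08, 0],
    [-0.002, 0, 0, 0, 0, 0, 0],
    [0, 0, 0, 0, 0, 0, 0]
  ]
}}

```text
clock: 13.95
position: [532.7, -77.8, 248.6]
ee_rot: [0.286, 0.704, -0.3, -0.576]
contact_force: [1.2, 0.4, 3.2]
gripper_width: 14.2
```

```bash
python3 -c "
from h import *
arc(.1)"
```

```text
t 13.95 r 134.3 j6 -1.004 w 14.22 F_tool [ 2.2 -2.1 -1.7] M_tool [-0.141 -0.13   0.3  ] eff6 -0.113 pos [532.7 -77.8 248.6] axis err [ 0.014 -0.658  0.753]
shift [-0.013   0.001   0.0034] rot [-0.0252 -0.0014 -0.0968] phi -0.746 axle off [  1.5 -91.1  98.6] j [-0.28  0.35  0.07 -0.71 -1.48 -1.  ]
```

Emit:
{"method": "play_rows", "body": {
  "series": [
    [0, 0, 0, 0, 0, 0, 0.02],
    [0, 0, 0, 0, 0, 0, 0.035],
    [0, 0, 0, 0, 0, 0, 0.04],
    [0, -0.01, 0, 0, 0, 0, 0.04],
    [0, -0.02, 0, 0, 0, 0, 0.04],
    [0, -0.03, 0, 0, 0, 0, 0.04],
    [0, -0.03, 0, 0, 0, 0, 0.04],
    [0, -0.03, 0, 0, 0, 0, 0.04]
  ]
}}

```text
clock: 14.75
position: [523.6, -154.8, 340.4]
ee_rot: [0.283, 0.701, -0.305, -0.579]
contact_force: [0.4, -0.1, -0.1]
gripper_width: 40.0
```

```bash
python3 - <<'E'
from h import *
from bench import *
goto(0.04,220)
a=get_image("side")["color"][150:260,250:400,::-1];b=get_image("top")["color"][180:245,255:365,::-1]
a=cv2.resize(a,None,fx=3.0,fy=3.0,interpolation=3);b=cv2.resize(b,(450,266),interpolation=3)
cv2.imwrite("pics/f.png",np.vstack([a,b]))
E
```

```text
t 14.75 pos [ 523.6 -154.8  340.4] j [-0.398  0.346  0.283 -0.679 -1.737 -1.055] F [ 0.4 -0.1 -0.1] w 40.0
target [541.9  21.7 369.8] shift_m [ 0.1481  0.094  -0.0401] rotvec [0.167 0.    0.736]
```

View pics/f.png

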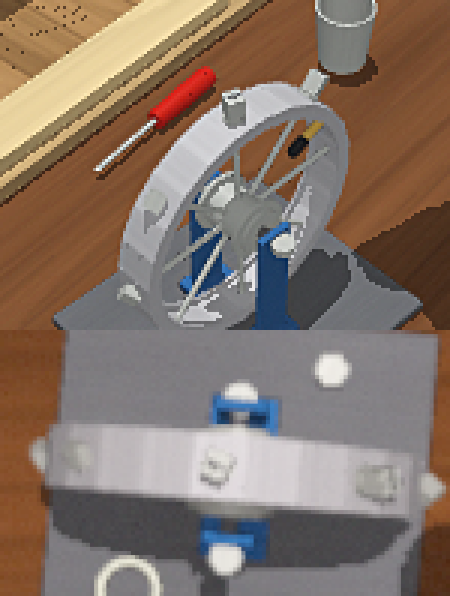

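The second slack nipple is now at the top, at f-side (233,97) and f-top (216,466). Nipple 1 and the valve stem have moved on past it. I'll triangulate to confirm.

```bash
python3 - <<'E'
from h import *
p,e=tri((250+(233.5)/3-.5,150+97.5/3-.5),(255+216.5/4.09-.5,180+136.5/4.09-.5));print("n2 top",p,e)
print("expected",AX+rad(.04)*149)
E
```

```text
n2 top [542.64679891  18.34167431 296.0417467 ] 0.3616519179597426
expected [541.64225811  18.92369511 298.88081589]
```

Emit:
{"method": "play_rows", "body": {
  "series": [
    [0, -0.03, 0, 0.02, 0, 0.1, 0.04],
    [0.03, 0, -0.01, 0.025, 0, 0.12, 0.04],
    [0.03, 0.0, -0.01, 0.025, 0, 0.12, 0.04],
    [0.03, 0, -0.01, 0.025, 0, 0.12, 0.04],
    [0.03, 0, -0.01, 0.025, 0, 0.12, 0.04],
    [0.02, 0, 0, 0.025, 0, 0.12, 0.04],
    [0, 0, 0, 0, 0, 0, 0.04]
  ]
}}

```text
clock: 15.55
position: [542.4, -43.7, 418.5]
ee_rot: [-0.475, -0.529, 0.538, 0.453]
contact_force: [-0.3, 0.4, -0.3]
gripper_width: 39.8
```

```bash
python3 - <<'E'
from h import *
goto(0.04,220,(1.5,0,0))
E
```

```text
t 15.55 pos [542.4 -43.7 418.5] j [ 0.236  0.165  0.148  0.033 -1.546 -1.669] F [-0.3  0.4 -0.3] w 39.8
target [543.4  21.7 369.8] shift_m [ 0.0662  0.0467 -0.0095] rotvec [0.021 0.    0.007]
```

Emit:
{"method": "play_rows", "body": {
  "series": [
    [0.03, 0, 0, 0.02, 0, 0.007, 0.04],
    [0.03, 0, -0.008, 0, 0, 0, 0.04],
    [0, 0, 0, 0, -0.15, 0, 0.04],
    [0, 0, 0, 0, -0.15, 0, 0.04],
    [0, 0, 0, 0, -0.15, 0, 0.04],
    [0, 0, 0, 0, -0.15, 0, 0.04],
    [0, 0, 0, 0, -0.15, 0, 0.04],
    [0, 0, 0, 0, -0.15, 0, 0.04],
    [0, 0, 0, 0, -0.15, 0, 0.04],
    [0, 0, 0, 0, -0.15, 0, 0.04]
  ]
}}

```text
clock: 16.55
position: [538.6, 19.4, 412.0]
ee_rot: [-0.077, -0.69, 0.714, 0.084]
contact_force: [-1.1, -0.3, -0.3]
gripper_width: 40.4
```

Emit:
{"method": "play_rows", "body": {
  "series": [
    [0, 0, 0, 0, -0.15, 0, 0.04],
    [0, 0, 0, 0, -0.15, 0, 0.04],
    [0, 0, 0, 0, -0.15, 0, 0.04],
    [0, 0, 0, 0, -0.15, 0, 0.04],
    [0, 0, 0, 0, -0.15, 0, 0.04],
    [0, 0, 0, 0, -0.15, 0, 0.04],
    [0, 0, 0, 0, -0.15, 0, 0.04],
    [0, 0, 0, 0, -0.15, 0, 0.04],
    [0, 0, 0, 0, -0.15, 0, 0.04],
    [0, 0, 0, 0, -0.15, 0, 0.04]
  ]
}}

```text
clock: 17.55
position: [535.8, 14.2, 407.7]
ee_rot: [0.432, -0.567, 0.571, -0.408]
contact_force: [0.1, 0.1, -0.6]
gripper_width: 39.9
```

```bash
python3 - <<'E'
from h import *
goto(0.04,220,(1.5,0,0))
from bench import read_state
print("toolx",R.from_quat(read_state()["ee_rot"]).apply([1,0,0]).round(3))
i=cv2.imread("pics/f.png");a=cv2.resize(i[440:495,185:255],(560,440),interpolation=3);b=cv2.resize(i[80:135,200:270],(560,440),interpolation=3)
cv2.imwrite("pics/g.png",cv2.resize(np.hstack([a,b]),(780,306)))
E
```

```text
t 17.55 pos [535.8  14.2 407.7] j [ 0.338  0.174  0.14   0.015 -1.567  0.934] F [ 0.1  0.1 -0.6] w 39.9
target [543.4  21.7 369.8] shift_m [-0.0106  0.0375  0.0056] rotvec [ 0.023 -0.    -0.01 ]
toolx [-0.294 -0.955  0.03 ]
```

View pics/g.png

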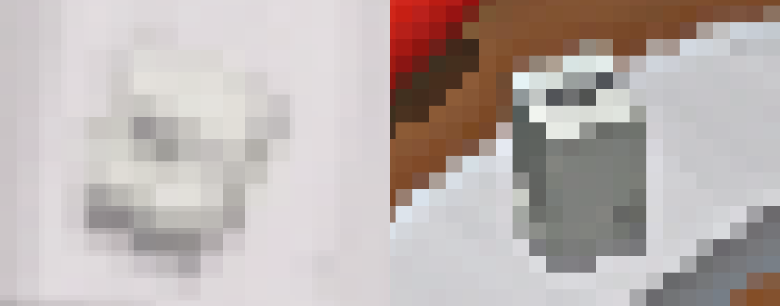

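In g, the side view shows a wide flat facing right and a narrow one on the left, so the flat normals lie at about 56° (mod 90). The top view's edge gives about 70°. The jaws are at 73°, so I'll spin by -1.4 to bring them to about 63° and keep joint range for the turning.

Emit:
{"method": "play_rows", "body": {
  "series": [
    [0, 0, 0, 0, -0.15, 0, 0.04],
    [0, 0, 0, 0, -0.15, 0, 0.04],
    [0, 0, 0, 0, -0.15, 0, 0.04],
    [0, 0, 0, 0, -0.15, 0, 0.04],
    [0, 0, 0, 0, -0.15, 0, 0.04],
    [0, 0, 0, 0, -0.15, 0, 0.04],
    [0, 0, 0, 0, -0.15, 0, 0.04],
    [0, 0, 0, 0, -0.15, 0, 0.04],
    [0, 0, 0, 0, -0.15, 0, 0.04],
    [0, 0, 0, 0, 0, 0, 0.04]
  ]
}}

```text
clock: 18.55
position: [533.0, 9.0, 403.6]
ee_rot: [0.691, -0.192, 0.172, -0.675]
contact_force: [-0.3, -0.0, 0.1]
gripper_width: 40.0
```

```bash
python3 - <<'E'
from h import *
goto(0.04,170,(1.5,0,0))
from bench import read_state
x=R.from_quat(read_state()["ee_rot"]).apply([1,0,0]);print("yaw",np.degrees(np.arctan2(x[1],x[0]))%90)
E
```

```text
t 18.55 pos [533.    9.  403.6] j [ 0.323  0.173  0.134  0.004 -1.568  2.298] F [-0.3 -0.   0.1] w 40.0
target [543.2  19.8 319.9] shift_m [0.0053 0.0831 0.0169] rotvec [-0.007  0.    -0.037]
yaw 60.1795655689089
```

Emit:
{"method": "play_rows", "body": {
  "series": [
    [0.005, 0.02, 0.013, -0.007, 0, -0.036, 0.04],
    [0, 0.02, 0, 0, 0, 0, 0.04],
    [0, 0.02, 0, 0, 0, 0, 0.04],
    [0, 0.01, 0, 0, 0, 0, 0.04],
    [0, 0, 0, 0, 0, 0, 0.04]
  ]
}}

```text
clock: 19.05
position: [542.9, 13.8, 330.8]
ee_rot: [0.695, -0.186, 0.19, -0.669]
contact_force: [-0.6, -0.5, 0.9]
gripper_width: 40.2
```

```bash
python3 - <<'E'
from h import *
goto(0.04,133,(1.5,0,0))
E
```

```text
t 19.05 pos [542.9  13.8 330.8] j [ 0.343  0.192 -0.028  0.034 -1.367  2.253] F [-0.6 -0.5  0.9] w 40.2
target [543.1  18.3 282.9] shift_m [-0.0029  0.0477  0.0055] rotvec [-0.002  0.    -0.001]
```

Emit:
{"method": "play_rows", "body": {
  "series": [
    [-0.003, 0.01, 0.005, 0, 0, 0, 0.04],
    [0, 0.013, 0, 0, 0, 0, 0.04],
    [0, 0.01, 0, 0, 0, 0, 0.04],
    [0, 0.006, 0, 0, 0, 0, 0.04],
    [0, 0, 0, 0, 0, 0, 0.04]
  ]
}}

```text
clock: 19.55
position: [544.4, 19.0, 291.9]
ee_rot: [0.693, -0.186, 0.193, -0.669]
contact_force: [-0.1, 0.2, -0.5]
gripper_width: 39.9
```

```bash
python3 - <<'E'
from h import *
goto(0.04,133,(1.5,0,0))
E
```

```text
t 19.55 pos [544.4  19.  291.9] j [ 0.352  0.21  -0.101  0.035 -1.271  2.237] F [-0.1  0.2 -0.5] w 39.9
target [543.1  18.3 282.9] shift_m [-0.0009  0.0091 -0.0011] rotvec [-0.007 -0.     0.003]
```

Emit:
{"method": "play_rows", "body": {
  "series": [
    [-0.001, 0.006, -0.001, -0.005, 0, 0, 0.04],
    [0, 0.003, 0, 0, 0, 0, 0.04],
    [0, 0, 0, 0, 0, 0, 0.03],
    [0, 0, 0, 0, 0, 0, 0.02],
    [0, 0, 0, 0, 0, 0, 0.01],
    [0, 0, 0, 0, 0, 0, 0],
    [0, 0, 0, 0, 0, 0, 0],
    [0, 0, 0, 0, 0, 0, 0]
  ]
}}

```text
clock: 20.35
position: [543.5, 18.6, 283.8]
ee_rot: [0.694, -0.185, 0.194, -0.668]
contact_force: [-0.4, -0.0, 0.4]
gripper_width: 14.4
```

```bash
python3 -c "
from h import *
st()"
```

```text
t 20.35 r 133.9 j6 2.233 w 14.43 F_tool [-0.4 -0.4 -0.3] M_tool [ 0.022 -0.063  0.09 ] eff6 -0.02 pos [543.5  18.6 283.8] axis err [-0.006  0.039  0.999]
```

Emit:
{"method": "play_rows", "body": {
  "series": [
    [0, 0, 0, 0, 0.1, 0, 0]
  ]
}}

```text
clock: 20.45
position: [543.6, 18.5, 283.8]
ee_rot: [0.683, -0.219, 0.229, -0.658]
contact_force: [0.1, 0.3, -0.4]
gripper_width: 14.6
```

```bash
python3 -c "
from h import *
st()"
```

```text
t 20.45 r 133.9 j6 2.13 w 14.58 F_tool [-0.1  0.4  0.3] M_tool [ 0.063 -0.004 -0.07 ] eff6 0.92 pos [543.6  18.5 283.8] axis err [-0.006  0.039  0.999]
```

It's gripped and turns freely. I'll go on in blocks of 4 x 0.2 rad, so even an unnoticed bite leaves margin.

Emit:
{"method": "play_rows", "body": {
  "series": [
    [0, 0, 0, 0, 0.1, 0, 0],
    [0, 0, 0, 0, 0.1, 0, 0]
  ]
}}

```text
clock: 20.65
position: [543.9, 18.3, 283.8]
ee_rot: [0.656, -0.286, 0.299, -0.631]
contact_force: [0.4, 0.1, 0.2]
gripper_width: 14.3
```

```bash
python3 -c "
from h import *
st()"
```

```text
t 20.65 r 133.9 j6 1.922 w 14.27 F_tool [ 0.2 -0.2  0.4] M_tool [-0.02  -0.009 -0.061] eff6 0.656 pos [543.9  18.3 283.8] axis err [-0.006  0.039  0.999]
```

Emit:
{"method": "play_rows", "body": {
  "series": [
    [0, 0, 0, 0, 0.1, 0, 0],
    [0, 0, 0, 0, 0.1, 0, 0]
  ]
}}

```text
clock: 20.85
position: [544.0, 18.1, 283.8]
ee_rot: [0.621, -0.35, 0.366, -0.598]
contact_force: [0.7, -1.1, -1.2]
gripper_width: 14.4
```

```bash
python3 -c "
from h import *
st()"
```

```text
t 20.85 r 133.9 j6 1.713 w 14.38 F_tool [1.3 1.3 0.1] M_tool [ 0.02  -0.008 -0.068] eff6 0.652 pos [544.   18.1 283.8] axis err [-0.007  0.04   0.999]
```

Emit:
{"method": "play_rows", "body": {
  "series": [
    [0, 0, 0, 0, 0.1, 0, 0],
    [0, 0, 0, 0, 0.1, 0, 0]
  ]
}}

```text
clock: 21.05
position: [544.1, 17.8, 283.8]
ee_rot: [0.58, -0.41, 0.429, -0.558]
contact_force: [-0.4, -0.5, -1.0]
gripper_width: 14.3
```

```bash
python3 -c "
from h import *
st()"
```

```text
t 21.05 r 133.9 j6 1.505 w 14.27 F_tool [ 0.3  1.  -0.5] M_tool [-0.017 -0.06  -0.057] eff6 0.652 pos [544.1  17.8 283.8] axis err [-0.007  0.04   0.999]
```

Emit:
{"method": "play_rows", "body": {
  "series": [
    [0, 0, 0, 0, 0.1, 0, 0],
    [0, 0, 0, 0, 0.1, 0, 0]
  ]
}}

```text
clock: 21.25
position: [544.2, 17.5, 283.8]
ee_rot: [0.533, -0.466, 0.487, -0.512]
contact_force: [0.1, -0.3, 0.1]
gripper_width: 14.1
```

```bash
python3 -c "
from h import *
st()"
```

```text
t 21.25 r 133.9 j6 1.297 w 14.06 F_tool [ 0.3 -0.1  0.1] M_tool [-0.048 -0.043 -0.05 ] eff6 0.652 pos [544.2  17.5 283.8] axis err [-0.007  0.041  0.999]
```

Emit:
{"method": "play_rows", "body": {
  "series": [
    [0, 0, 0, 0, 0.1, 0, 0],
    [0, 0, 0, 0, 0.1, 0, 0]
  ]
}}

```text
clock: 21.45
position: [544.2, 17.2, 283.9]
ee_rot: [0.479, -0.517, 0.54, -0.46]
contact_force: [-0.2, -0.3, -1.1]
gripper_width: 14.1
```

```bash
python3 -c "
from h import *
st()"
```

```text
t 21.45 r 134.0 j6 1.088 w 14.1 F_tool [ 0.3  1.1 -0.2] M_tool [-0.04 -0.06 -0.04] eff6 0.652 pos [544.2  17.2 283.9] axis err [-0.007  0.042  0.999]
```

Emit:
{"method": "play_rows", "body": {
  "series": [
    [0, 0, 0, 0, 0.1, 0, 0],
    [0, 0, 0, 0, 0.1, 0, 0]
  ]
}}

```text
clock: 21.65
position: [544.1, 16.9, 283.9]
ee_rot: [0.421, -0.562, 0.587, -0.404]
contact_force: [0.1, 0.1, -0.5]
gripper_width: 14.4
```

```bash
python3 -c "
from h import *
st()"
```

```text
t 21.65 r 133.9 j6 0.88 w 14.37 F_tool [-0.1  0.5  0.1] M_tool [-0.046 -0.037 -0.023] eff6 0.652 pos [544.1  16.9 283.9] axis err [-0.006  0.042  0.999]
```

Emit:
{"method": "play_rows", "body": {
  "series": [
    [0, 0, 0, 0, 0.1, 0, 0],
    [0, 0, 0, 0, 0.1, 0, 0]
  ]
}}

```text
clock: 21.85
position: [544.0, 16.6, 283.9]
ee_rot: [0.358, -0.601, 0.628, -0.343]
contact_force: [-0.6, -0.0, -0.3]
gripper_width: 14.2
```

```bash
python3 -c "
from h import *
st()"
```

```text
t 21.85 r 134.0 j6 0.671 w 14.2 F_tool [ 0.3  0.3 -0.5] M_tool [-0.066  0.008 -0.037] eff6 0.652 pos [544.   16.6 283.9] axis err [-0.006  0.043  0.999]
```

Emit:
{"method": "play_rows", "body": {
  "series": [
    [0, 0, 0, 0, 0.1, 0, 0],
    [0, 0, 0, 0, 0.1, 0, 0]
  ]
}}

```text
clock: 22.05
position: [543.8, 16.4, 283.9]
ee_rot: [0.291, -0.633, 0.661, -0.279]
contact_force: [0.3, 0.2, 0.0]
gripper_width: 14.5
```

```bash
python3 -c "
from h import *
st()"
```

```text
t 22.05 r 134.0 j6 0.464 w 14.55 F_tool [-0.4 -0.   0.1] M_tool [-0.12  -0.364 -0.093] eff6 0.304 pos [543.8  16.4 283.9] axis err [-0.005  0.044  0.999]
```

Thread 2 bit at j6 of about 0.62 ± 0.05. The target while held is j6 ≈ -1.00.

Emit:
{"method": "play_rows", "body": {
  "series": [
    [0, 0, 0, 0, 0.1, 0, 0],
    [0, 0, 0, 0, 0.1, 0, 0],
    [0, 0, 0, 0, 0.1, 0, 0],
    [0, 0, 0, 0, 0.1, 0, 0],
    [0, 0, 0, 0, 0.1, 0, 0],
    [0, 0, 0, 0, 0.1, 0, 0],
    [0, 0, 0, 0, 0.1, 0, 0],
    [0, 0, 0, 0, 0.1, 0, 0],
    [0, 0, 0, 0, 0.1, 0, 0],
    [0, 0, 0, 0, 0.1, 0, 0]
  ]
}}

```text
clock: 23.05
position: [542.5, 15.9, 283.9]
ee_rot: [-0.071, -0.686, 0.72, 0.07]
contact_force: [-0.8, 0.5, -0.4]
gripper_width: 14.6
```

```bash
python3 -c "
from h import *
st()"
```

```text
t 23.05 r 133.9 j6 -0.568 w 14.64 F_tool [ 0.9  0.4 -0.4] M_tool [-0.086 -0.338 -0.238] eff6 0.318 pos [542.5  15.9 283.9] axis err [-0.002  0.048  0.999]
```

Emit:
{"method": "play_rows", "body": {
  "series": [
    [0, 0, 0, 0, 0.1, 0, 0],
    [0, 0, 0, 0, 0.1, 0, 0],
    [0, 0, 0, 0, 0.1, 0, 0]
  ]
}}

```text
clock: 23.35
position: [542.0, 16.1, 283.9]
ee_rot: [-0.18, -0.667, 0.701, 0.175]
contact_force: [0.2, 0.5, -0.3]
gripper_width: 13.9
```

```bash
python3 -c "
from h import *
st()"
```

```text
t 23.35 r 133.9 j6 -0.877 w 13.95 F_tool [ 0.1  0.3 -0.6] M_tool [-0.079 -0.325 -0.274] eff6 0.318 pos [542.   16.1 283.9] axis err [-0.001  0.049  0.999]
```

Last 0.12 rad, then a short hold, release and retreat.

Emit:
{"method": "play_rows", "body": {
  "series": [
    [0, 0, 0, 0, 0.12, 0, 0],
    [0, 0, 0, 0, 0, 0, 0],
    [0, 0, 0, 0, 0, 0, 0],
    [0, 0, 0, 0, 0, 0, 0]
  ]
}}

```text
clock: 23.75
position: [541.9, 16.2, 283.9]
ee_rot: [-0.221, -0.656, 0.69, 0.214]
contact_force: [-0.4, -0.4, 0.1]
gripper_width: 14.4
```

```bash
python3 -c "
from h import *
st()"
```

```text
t 23.75 r 133.9 j6 -0.995 w 14.41 F_tool [ 0.1 -0.1  0.5] M_tool [-0.03  -0.316 -0.157] eff6 -0.322 pos [541.9  16.2 283.9] axis err [-0.     0.049  0.999]
```

Emit:
{"method": "play_rows", "body": {
  "series": [
    [0, 0, 0, 0, 0, 0, 0.02],
    [0, 0, 0, 0, 0, 0, 0.035],
    [0, 0, 0, 0, 0, 0, 0.04],
    [0, -0.005, 0, 0, 0, 0, 0.04],
    [0, -0.015, 0, 0, 0, 0, 0.04],
    [0, -0.03, 0, 0, 0, 0, 0.04],
    [0, -0.03, 0, 0, 0, 0, 0.04],
    [0, -0.03, 0, 0, 0, 0, 0.04],
    [0, -0.02, 0, 0, 0, 0, 0.04],
    [0, 0, 0, 0, 0, 0, 0.04]
  ]
}}

```text
clock: 24.75
position: [542.7, 22.0, 421.2]
ee_rot: [-0.222, -0.656, 0.689, 0.213]
contact_force: [-0.4, 0.0, -0.6]
gripper_width: 40.1
```

```bash
python3 - <<'E'
from h import *
from bench import *
st()
a=get_image("side")["color"][:,:,::-1];cv2.imwrite("pics/h.png",a)
E
```

```text
t 24.75 r 271.4 j6 -0.991 w 40.1 F_tool [0.3 0.6 0.2] M_tool [-0.105  0.028 -0.033] eff6 0.001 pos [542.7  22.  421.2] axis err [-0.003  0.049  0.999]
```

View pics/h.png

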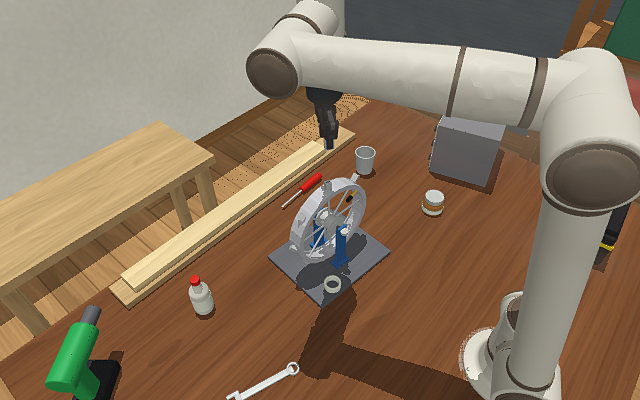

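The hand is clear at (328,140), and the second nipple is at the top at (327,187). Oil, grease, tin, screwdriver, spanner and tape are all at their starting pixels. I'll hand it in.

```bash
python3 -c "
from bench import *
job_done()"
```

```text
the job is handed in; nothing more can be done
```

The job is handed in at about 25 s of the 72 s allowed. No verdict was reported, so these are my own readings.

| | Bite felt at joint 6 | Turned past bite, still held | Expected after springing back |
|---|---|---|---|
| Nipple 1 | 1.155 ± 0.075 | about 3.19 rad (target 3.14) | about 3.09 rad |
| Nipple 2 | 0.62 ± 0.05 | about 1.61 rad (target 1.57) | about 1.51 rad |

- **Order:** I tightened nipple 1 first. With the gripper still on its head, I led the wheel round until nipple 2 was at the top, then let go and tightened nipple 2.
- **Bite:** both bites showed as a jump in torque from about 0.03 to 0.35 N m. The springback-corrected angles are calculated; I did not measure the threads again after letting go.
- **Wheel:** it rests at about 0.74 rad, within 0.05 rad of having nipple 2 at the top. Two-view triangulation of nipple 2's head agreed with this, to 3 mm in height.
- **At the end:** the hand is about 137 mm clear of where it held the nipple and feels no force. In the last side picture, the oil, grease, tin, screwdriver, spanner and tape are where they started. I did not look at the spare nut again at the end; the last top view, before nipple 2 was turned, still showed it, and I did not measure its position.
- **Disagreements:** the two cameras differed by about 5 mm on the stand position, so I used the average. On the approach, joint 6 briefly reached its software limit and the tool drifted off line in free air. I backed it off, and nothing was touched.

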